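Set the stop plate in the ribbon-length jig

TASK

Set up the ribbon-length jig: the aluminium stop plate hangs by its two keyholes on the screws of the little wooden board. Lift it, bring it off over the screw heads, and slide its tongue into the blind slot of the jig's guide block until it is fully home against the hidden stop; leave it there standing upright on the jig's base. Leave the stapler, tape roll, tin and jar of ties where they are.

Things in the scene. Friction and masses are not known exactly. Their poses are not given: they have to be found in the camera images.
- board: Wooden hanging board, fixed: foot 90 x 170 x 12 mm, upright 18 mm thick, 170 mm wide, its top 125 mm above the table. Origin on the table below the hung plate; x points into the board, away from the side where the plate hangs; y along its width; z up. The upright's front face is at x = +4.5 mm, the foot spans x = -30 to +60 mm. At the start the plate hangs there, its axes along the board's.
- screw_a (a point): Middle of the front of one screw's head: board frame (-10.5, +10, +101) mm; the screw sticks out of the front face toward the board's -x. Head 12 mm diameter, 4 mm thick; shank 6 mm diameter, 11 mm of it free between the face and the head.
- screw_b (a point): The same point of the other, equal screw: board frame (-10.5, -50, +101) mm.
- plate: Aluminium stop plate, loose, 0.2 kg, 8 mm thick along its x, z up. Origin at the middle of the body's lower edge (hung: 40 mm above the table). Body 100 mm wide (y -50 to +50), 90 mm high; a tongue 30 mm high (z 0 to 30) juts from the lower +y side to y = +105 mm; a grip tab (y -15 to +35, z 90 to 135 mm) stands on top. A foot ledge 5 mm high (y -45 to +45) reaches forward to x = -28 mm.
- keyhole (a point): Centre of the 18 mm round hole of the plate's +y keyhole: plate frame (0, +30, +45) mm (the other is at y = -30). From it a 9 mm wide slot runs up to z = 64 mm; hung, the shanks lie in the slots' tops. With the plate raised 16 mm the holes are centred on the heads, and it comes off toward the board's -x, clear after about 15 mm.
- plate_grip (a point): Centre of the plate's grip tab: plate frame (0, +10, +115) mm, nearly above the centre of mass; axes as the plate's. The tab is 50 mm wide along y and 12 mm thick along x over its two black cheeks (plate z 99 to 133 mm). Hung, nothing stands beside the tab: the board's top is 5 mm under the tab's root.
- tongue_tip (a point): Middle of the end face of the plate's tongue: plate frame (0, +105, +15) mm. Axes as the plate's.
- jig: Ribbon-length jig, fixed: wooden base 110 (x) x 230 (y) x 12 mm with an aluminium guide block 55 mm wide on its +y end (y = +40 to +110 mm, top 61 mm above the table). Origin at the centre of the base's underside; y points along the slot, into the block; z up.
- jig_mouth (a point): Middle of the mouth of the block's slot: jig frame (0, +40, +27) mm, 15 mm above the base's top; axes as the jig's. The slot is 11 mm wide, 38 mm high from the base's top, roofed, 50 mm deep; the mouth flares to 19 mm wide over its first 12 mm.
- jig_stop (a point): Middle of the rigid hidden stop at the slot's end: jig frame (0, +90, +27) mm, 15 mm above the base's top; axes as the jig's. With the plate home and standing on the base, the tongue's tip is here, the plate's axes lie along the jig's, and 5 mm of tongue still shows between block and plate body.
- stapler: Red and black stapler, 135 x 34 x 49 mm, a bystander. Origin at the centre of its underside.
- tape_roll: Red tape roll lying flat, 72 mm diameter, 25 mm high, a bystander. Origin at the centre of its underside.
- small_tin: Dark red tin with a gold lid, 66 mm diameter, 57 mm high, a bystander. Origin at the centre of its underside.
- tie_jar: Open jar of straw-coloured ties, 74 mm wide, 105 mm high, a bystander. Origin at the centre of its underside.

How it is judged:
On the way:
1. the plate is off the screws, clear in front of the screw heads or away from the board ((x of plate in the frame of board below -0.025 m or distance between plate and board above 0.16 m)), for 0.1 s.
At the end, for the whole second after the job is handed in: The tongue's tip is within 3 mm of the hidden stop along the slot and within 4 mm of the slot's middle line sideways and in height (plate standing on the jig's base), the plate within 0.12 rad of upright and 0.08 rad of the slot's direction, at rest and released (y of tongue_tip in the frame of jig_stop between -0.003 and 0.003 m and x of tongue_tip in the frame of jig_stop between -0.004 and 0.004 m and z of tongue_tip in the frame of jig_stop between -0.004 and 0.004 m and angle between plate's own z axis and vertical below 0.12 rad and angle between the y axis of plate and the y axis of jig, either way round below 0.08 rad and linear speed of plate below 0.01 m/s and angular speed of plate below 0.1 rad/s); the robot touches nothing.
It fails at once if the stapler is shifted by more than 30 mm or tipped (distance of stapler from where it was at the start of the episode above 0.03 m or angle between stapler's own z axis and vertical above 0.35 rad).
It fails at once if the tape roll is shifted by more than 30 mm or tipped (distance of tape_roll from where it was at the start of the episode above 0.03 m or angle between tape_roll's own z axis and vertical above 0.35 rad).
It fails at once if the small tin is shifted by more than 30 mm or tipped (distance of small_tin from where it was at the start of the episode above 0.03 m or angle between small_tin's own z axis and vertical above 0.35 rad).
It fails at once if the jar of ties is shifted by more than 30 mm or tipped (distance of tie_jar from where it was at the start of the episode above 0.03 m or angle between tie_jar's own z axis and vertical above 0.35 rad).
It also fails if it takes over 48 s, if anything falls off the work surface, if the arm or the gripper's body presses on something with over 40 N, if the wrist force passes 120 N, or if a joint passes its speed limit or range.

ROBOT

A 6-joint arm with a two-finger parallel gripper is mounted at the origin on the work surface; the furniture and walls round the work are solid. World frame = base frame: x ahead of the robot, y to its left, z up, the work surface at z = 0. Lengths are in m, angles in rad, forces in N, time in s.
With the tool pointing down it reaches from about 0.325 to 0.75 m from the base axis. Payload 7.6 kg.
Tool frame: the origin (TCP) lies on the mounting face of the last link; the fingertips stand 173 mm ahead of it and the grasp point (between the pads) lies 155 mm ahead of it; z points along the fingers, x is the direction in which the jaws open and shut, and the axes are right-handed (so a half turn about z gives the same grasp; the last joint's range is limited). The gripper opens to 85 mm and grips with 20 to 120 N. Pads are 22 mm wide; open, the fingers measure 114 mm over their backs; the gripper's body (76 mm by 85 mm) begins 54 mm behind the grasp point. The pads swing forward as they close: fully open they stand 13 mm farther back than shut.
Start: joints at [-1.358, 0.052, 1.401, -0, 1.689, -0.07], TCP at [0.147, -0.504, 0.405] pointing down, gripper open.
Joint ranges: [-2.9, 2.9], [-0.91, 2.17], [0.12, 2.37], [-1.06, 4.2], [0.26, 2.73], [-2.93, 2.93]. Speed limits (rad/s): [2.57, 2.57, 3.01, 3.14, 3.14, 3.14].

INTERFACE

Orientations are given as a unit quaternion [x, y, z, w].
In Python, from workcell import env gives the robot as it stands. The module is installed in compiled form; this text tells all that it offers.
- The arm moves only by the shell command python3 -m creep 'ROWS' [FORCE]. ROWS is JSON, a list that holds one entry, the list of rows, each a list of 7 numbers: the shift along the tool's x, y, z in units of 25 mm (1.0 is 25 mm), then the turn, a rotation vector about the tool's x, y, z in units of 6 degrees (1.0 is 6 degrees), then the closure in counts, from 0 (fully open) to 255 (shut). A call has 1 to 12 rows; each row shifts and turns the commanded pose from where the row before left it, along the tool's axes as they then stand; what a row does not reach is not made up. A row lasts 1/12 s, in which the tool goes at most 41.7 mm and 7.16 degrees, less where a joint would pass 70% of its speed; a pose out of reach is approached as far as the arm can. A call is refused whole if a number of a shift passes 1 or a number of a turn 1, either way. A call with a gripper value outside its range is refused whole. The fingers move at their own pace and stop on an object; FORCE is the grip in N (left out, the last holds). Time passes only in rows, so rows that do not move let the fingers close. It gives the time, the measured TCP pose, the force and the opening at its end, in the units of the state.
- env.get_state(): the state, without advancing time (a new reading comes with each control period).
- env.get_image(name): name is "side" or "top" or "wrist"; returns (picture, depth): 384x512x3 uint8, blue, green, red; 384x512 float32, m along the optical axis (not along the pixel's ray), 0 where there is no reading.
- env.calibration(name): a dict with "K" (3x3 intrinsics, pixels), "extrinsics" (4x4, takes a point from world to camera coordinates). Camera axes: x right, y down, z forward; pixel columns grow to the right and rows downward; lengths in m; the calibration is good to about 2 mm. The wrist camera is an equidistant fisheye: a pixel r from the principal point sees the ray r / f radians off the axis. A picture is of the moment at which its call begins: read the wrist's pose just before it. calibration takes no time and is no camera call; for the wrist camera it gives the pose at the moment of the call.
- env.job_done(): hands the job in, once; it reports no verdict.
The state is a dict: "clock": time; "joint_pos": joint angles; "qd": joint speeds; "tau": joint torques, N m; "tool_pos": TCP position; "eef_rot": TCP orientation; "force": force on the tool from outside, world axes, zero at the start; "moment": the same for the moment, N m; "gripper_width": finger opening in m.
Only numpy, scipy, OpenCV 4.12 (cv2) and the standard library are available. Lean on these libraries where they do the work, as an engineer would, in place of code of your own. Each camera call takes 0.05 s, during which the arm holds its last target.

## Working session

There is one attempt and no reset: what is moved stays moved. The work goes in short steps, Python scripts to look and compute and a shell command to move; the robot and the scene stay as the last step left them, time stands still between calls to the robot, and variables do not carry over. Pictures are saved under pics/ and viewed, and the job is handed in when it is done.

```bash
mkdir -p pics; ls
cat > h.py <<'E'
import numpy as np, cv2
from workcell import env
from scipy.spatial.transform import Rotation as R
def snap(n,f):
    c=env.calibration(n); im,d=env.get_image(n)
    cv2.imwrite(f'pics/{f}.png',im); np.savez(f'pics/{f}.npz',d=d,K=c['K'],E=c['extrinsics'],im=im); return im,d,c
def pts(f,uv):
    z=np.load(f'pics/{f}.npz'); K,E,d=z['K'],z['E'],z['d']; out=[]
    for u,v in uv:
        w=d[v,u]; p=np.array([(u-K[0,2])/K[0,0]*w,(v-K[1,2])/K[1,1]*w,w,1]); out.append((np.linalg.inv(E)@p)[:3])
    return np.array(out)
def cloud(f):
    z=np.load(f'pics/{f}.npz'); K,E,d=z['K'],z['E'],z['d']
    v,u=np.mgrid[:d.shape[0],:d.shape[1]]
    p=np.stack([(u-K[0,2])/K[0,0]*d,(v-K[1,2])/K[1,1]*d,d,np.ones_like(d)],-1)
    return (p@np.linalg.inv(E).T)[...,:3], d>0
E
python3 - <<'E'
from h import *
for n in ['top','side']:
    im,d,c=snap(n,n+'0'); print(n,c['K'].tolist(),np.round(np.linalg.inv(c['extrinsics']),3).tolist())
s=env.get_state()
for k,v in s.items(): print(k,np.round(v,4))
E
```

```text
pics
top [[378.0032346483332, 0.0, 254.49662737788958], [0.0, 378.0032346483332, 191.46017166611722], [0.0, 0.0, 1.0]] [[-0.006, -0.987, 0.161, 0.306], [-1.0, 0.008, 0.01, -0.003], [-0.011, -0.161, -0.987, 1.385], [0.0, 0.0, 0.0, 1.0]]
side [[463.9643279412375, 0.0, 265.35653727629455], [0.0, 463.9643279412375, 199.3074945761707], [0.0, 0.0, 1.0]] [[0.944, -0.103, 0.312, -0.0], [-0.328, -0.37, 0.869, -1.429], [0.026, -0.923, -0.383, 0.761], [0.0, 0.0, 0.0, 1.0]]
clock 0.1
joint_pos [-1.3583  0.0528  1.4016 -0.      1.6886 -0.0703]
qd [-0.0008 -0.0011 -0.0024  0.0013  0.0023 -0.0012]
tau [ 1.60000e-03 -3.82583e+01 -3.60986e+01 -1.00000e-04  4.70000e-03
 -0.00000e+00]
tool_pos [ 0.1465 -0.5041  0.404 ]
eef_rot [ 7.997e-01 -6.004e-01 -5.000e-04 -4.000e-04]
force [-0.5949 -0.4418 -0.6465]
moment [ 0.0135 -0.0432 -0.0062]
gripper_width 0.0856
```

View pics/top0.png

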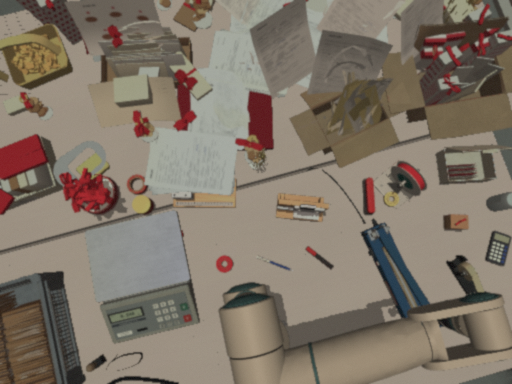

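View pics/side0.png

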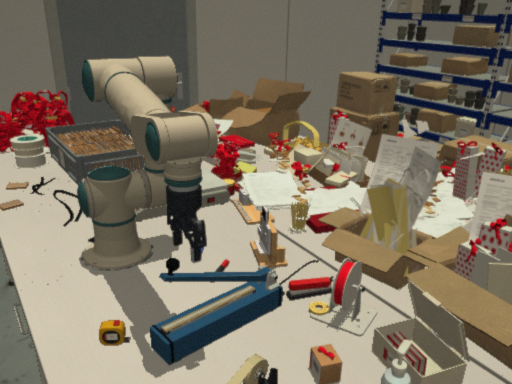

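Run:
```python
from h import *
t=cv2.imread('pics/top0.png'); cv2.imwrite('pics/top0a.png',cv2.resize(t[110:290,110:350],None,fx=3.3,fy=3.3,interpolation=cv2.INTER_CUBIC))
t=cv2.imread('pics/side0.png'); cv2.imwrite('pics/side0a.png',cv2.resize(t[150:290,150:350],None,fx=4,fy=4,interpolation=cv2.INTER_CUBIC))
```

```text
(no output)
```

View pics/top0a.png

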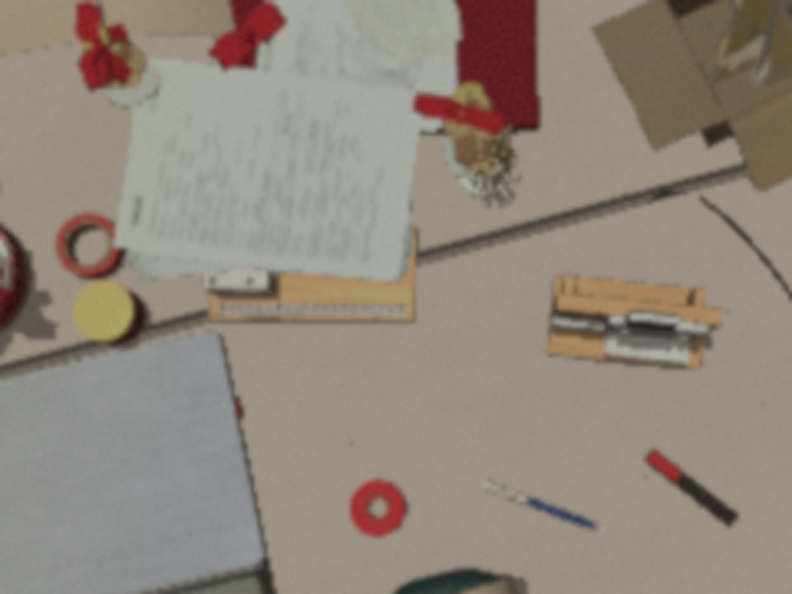

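View pics/side0a.png

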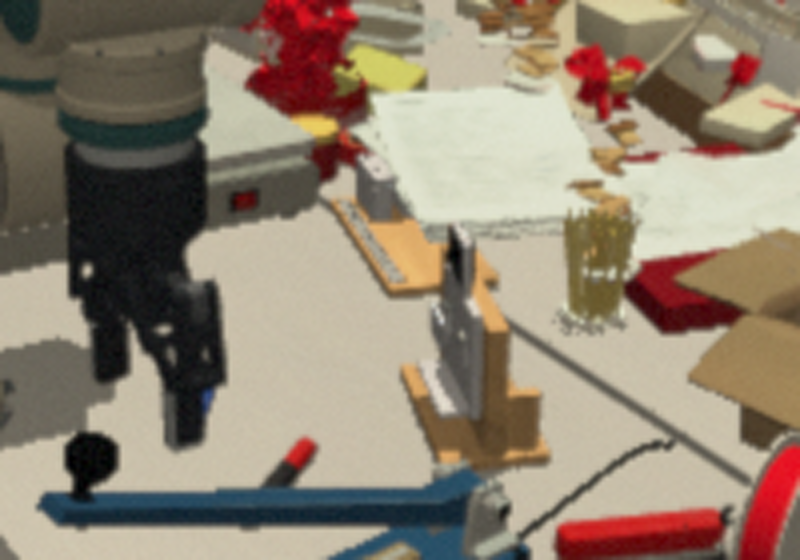

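Run:
```python
from h import *
P,m=cloud('top0')
# height map of jig and board region
def hm(x0,x1,y0,y1,st=0.01):
    q=P[m]; print('rows x from',x1,'cols y from',y1,'down')
    for x in np.arange(x1,x0,-st):
        r=[]
        for y in np.arange(y1,y0,-st):
            s=q[(abs(q[:,0]-x)<st/2)&(abs(q[:,1]-y)<st/2)]
            r.append('%4d'%(1000*np.median(s[:,2])) if len(s) else '   .')
        print('%.3f'%x,''.join(r))
hm(0.4,0.62,0.04,0.36)
hm(0.3,0.46,-0.26,-0.03)
```

```text
rows x from 0.62 cols y from 0.36 down
0.620   86  85  82  79  80  78  75  74  72  73  70  71  73  71  72  70  71  71  68  72  71  71  70  70  72  71  72  68   1  -1  -2  -2
0.610   86  85  80  78  79  76  75  74  74  74  71  71  69  70  73  70  69  71  70  73  70  71  72  70  71  71  70  70  -1  -3  -4  -1
0.600   86  84  80  78  78  74  73  72  74  72  69  70  71  73  70  71  70  71  72  72  71  70  72  70  70  69  69  69  -1  -1  -2   0
0.590   85  85  82  80  76  76  73  76  71  71  72  71  71  70  70  72  69  70  69  72  73  69  70  70  72  70  73  70   0  -1  -1  -1
0.580   85  81  81  80  76  76  73  75  73  72  73  72  70  72  71  71  72  71  72  70  72  71  72  69  71  69  71  69  -2  -1   0  -1
0.570   85  82  80  78  76  79  75  75  74  71  71  71  71  71  70  71  71  71  72  70  72  71  71  72  72  71  68  68   5   0  -2   0
0.560   88  83  81  76  76  76  72  73  74  74  72  72  70  71  71  71  71  71  70  72  71  70  70  72  71  72  70  69   7  -6  -1  -9
0.550   85  83  82  80  75  76  73  74  73  72  70  69  73  70  72  73  69  70  72  69  70  71  71  71  69  72  71  
[... 2931 characters left out ...]
  1   1
0.360    0   1  -2  -2   2   0  -1   1   0   1   0   1   0   0  -1  -1   0   0   1  -2   0   0  -1
0.350    1   0   0   1   0   1   0   0   1   2   0   2   1   2   0  -1  -1   0   0   0   0   0   0
0.340   -1   0   2   0  -1   1   2   0   2   0  -1   1   1  -1   0   0  -1   1   2   0  -1   1   0
0.330   -1  -1   0  -1   2   0   0  -1  -1   0   0   0   0   0   0   7   0   0   0  -1   0   0   1
0.320    0   0   0   0   0   2   0   0   0   0   0   2   0   2   2  17  14   1   0  -1   0   0   1
0.310    0  -1   0   0   1   0   2   0   0   0   0   0   0   1  -2   5  18  16   1   0   0   0   0
0.300    0   0   0   0   0   0   1   1   1   2   0   0   0  -1   0   0   5  17  17   0   1   0   0
```

Run:
```python
from h import *
P,m=cloud('top0'); Q,n=cloud('side0')
for nm,(A,k) in dict(top=(P,m),side=(Q,n)).items():
    q=A[k]
    def rect(sel,lab):
        s=q[sel]
        if len(s)<8: print(nm,lab,len(s)); return
        c,(w,h),a=cv2.minAreaRect((s[:,:2]*1000).astype(np.float32)); print(nm,lab,len(s),np.round(c,1),np.round((w,h),1),round(a,2),'z',np.round(np.percentile(s[:,2]*1000,[5,50,95])))
    B=(q[:,0]>.38)&(q[:,0]<.56)&(q[:,1]>-.27)&(q[:,1]<-.04)
    z=q[:,2]
    rect(B&(z>.160)&(z<.19),'tab')
    rect(B&(z>.119)&(z<.135),'boardtop')
    rect(B&(z>.006)&(z<.018),'foot')
    J=(q[:,0]>.44)&(q[:,0]<.62)&(q[:,1]>.06)&(q[:,1]<.33)
    rect(J&(z>.008)&(z<.016),'jigbase'); rect(J&(z>.057)&(z<.066),'block'); rect(J&(z>.067)&(z<.078),'sheet')
P2=P
# jig visual zoom + near edge fit
q=P[m]
for y in np.arange(.09,.31,.02):
    s=q[(abs(q[:,1]-y)<.006)&(q[:,0]>.45)&(q[:,0]<.6)]
    b=s[(s[:,2]>.007)&(s[:,2]<.017)]; t=s[s[:,2]>.067]; bl=s[(s[:,2]>.056)&(s[:,2]<.067)]
    print(round(y,2),'base x',np.round([b[:,0].min(),b[:,0].max()],3) if len(b) else 0,'sheet',np.round(t[:,0].min(),3) if len(t) else 0,'blk',np.round([bl[:,0].min(),bl[:,0].max()],3) if len(bl) else 0)
```

```text
top tab 63 [ 454.7 -162. ] [48.9 11.9] 82.76 z [166. 174. 178.]
top boardtop 270 [ 465.5 -152.8] [168.1  27. ] 83.66 z [121. 125. 130.]
top foot 465 [ 468.9 -154.5] [224.7 177.1] 89.59 z [ 7. 11. 16.]
top jigbase 637 [492.6 182.8] [101.5 247.8] 19.14 z [ 9. 13. 15.]
top block 194 [558.7 205.1] [105.6 249.6] 3.74 z [58. 63. 66.]
top sheet 1746 [563.4 205.8] [112.3 247.4] 0.23 z [68. 72. 76.]
side tab 48 [ 453.6 -165.1] [52.7 11.8] 85.71 z [162. 171. 176.]
side boardtop 123 [ 463.6 -156.2] [171.8  27.2] 84.51 z [120. 125. 130.]
side foot 277 [ 470.2 -156.1] [178.6  91.6] 84.02 z [ 7. 11. 15.]
side jigbase 379 [515.3 188.5] [114.8 242.6] 7.83 z [ 8. 11. 15.]
side block 116 [525.1 194.2] [ 95.8 284.3] 21.42 z [57. 61. 65.]
side sheet 579 [567.2 199.2] [172.9 255.4] 21.38 z [67. 70. 76.]
0.09 base x [0.459 0.547] sheet 0.526 blk [0.517 0.592]
0.11 base x [0.473 0.518] sheet 0.511 blk [0.513 0.599]
0.13 base x [0.473 0.518] sheet 0.511 blk [0.527 0.546]
0.15 base x [0.473 0.522] sheet 0.516 blk [0.589 0.589]
0.17 base x [0.474 0.522] sheet 0.519 blk [0.518 0.556]
0.19 base x [0.467 0.526] sheet 0.519 blk [0.521 0.579]
0.21 base x [0.474 0.526] sheet 0.523 blk [0.524 0.542]
0.23 base x [0.477 0.526] sheet 0.524 blk [0.511 0.525]
0.25 base x [0.456 0.503] sheet 0.51 blk [0.503 0.593]
0.27 base x [0.478 0.504] sheet 0.524 blk [0.503 0.586]
0.29 base x [0.478 0.504] sheet 0.45 blk [0.504 0.532]
```

```bash
python3 -m creep '[[[0,0,0,0,0,-0.94,0],[0,0,0,0,0,-0.94,0],[0,0,0,0,0,-0.94,0],[0,0,0,0,0,-0.94,0],[0,0,0,0,0,-0.94,0],[0,0,0,0,0,-0.94,0],[0,0,0,0,0,-0.94,0],[0,0,0,0,0,-0.94,0],[0,0,0,0,0,-0.94,0],[0,0,0,0,0,-0.94,0],[0,0,0,0,0,-0.94,0],[0,0,0,0,0,-0.94,0]]]' 40
cat >> h.py <<'E'
def go(target_tcp, yaw=None):
    s=env.get_state(); r=R.from_quat(s['eef_rot']); d=r.inv().apply(np.array(target_tcp)-s['tool_pos'])/0.025
    print('tcp',np.round(s['tool_pos'],4),'xaxis yaw',round(np.degrees(np.arctan2(r.as_matrix()[1,0],r.as_matrix()[0,0])),2),'zaxis',np.round(r.as_matrix()[:,2],4),'clock',round(s['clock'],2),'F',np.round(s['force'],1),'w',round(s['gripper_width'],4))
    print('units',np.round(d,3))
    if yaw is not None:
        t=R.from_matrix(np.array([[np.cos(yaw),np.sin(yaw),0],[np.sin(yaw),-np.cos(yaw),0],[0,0,-1.]]))
        print('turn units',np.round(np.degrees((r.inv()*t).as_rotvec())/6,3))
E
python3 - <<'E'
from h import *
go([0.42,-0.12,0.42]); snap('wrist','w0')
c=env.calibration('wrist'); print(c); print(env.get_state()['joint_pos'])
E
```

```text
clock: 1.1
tool_pos: [0.1465, -0.5041, 0.4042]
eef_rot: [0.999, -0.051, -0.0, -0.0]
force: [-0.5, -0.2, 0.7]
gripper_width: 0.085
tcp [ 0.1465 -0.5041  0.4042] xaxis yaw -5.84 zaxis [-2.e-04  9.e-04 -1.e+00] clock 1.1 F [-0.5 -0.2  0.7] w 0.085
units [  9.32  -16.399  -0.62 ]
{'K': array([[297.31863964,   0.        , 258.87071664],
       [  0.        , 297.31863964, 182.74981668],
       [  0.        ,   0.        ,   1.        ]]), 'extrinsics': array([[ 0.99531309, -0.09669177, -0.00159983, -0.1935728 ],
       [-0.09103669, -0.94242575,  0.32178568, -0.50431744],
       [-0.03262175, -0.32013185, -0.94681118,  0.22375136],
       [ 0.        ,  0.        ,  0.        ,  1.        ]])}
[-1.35828737e+00  5.25862345e-02  1.40127701e+00  1.69427355e-05
  1.68858934e+00 -1.26207810e+00]
```

```bash
python3 -m creep '[[[0.55,-0.97,-0.04,0,0,0,0],[0.55,-0.97,-0.04,0,0,0,0],[0.55,-0.97,-0.04,0,0,0,0],[0.55,-0.97,-0.04,0,0,0,0],[0.55,-0.97,-0.04,0,0,0,0],[0.55,-0.97,-0.04,0,0,0,0],[0.55,-0.97,-0.04,0,0,0,0],[0.55,-0.97,-0.04,0,0,0,0],[0.55,-0.97,-0.04,0,0,0,0],[0.55,-0.97,-0.04,0,0,0,0],[0.55,-0.97,-0.04,0,0,0,0],[0.55,-0.97,-0.04,0,0,0,0]]]'
python3 -m creep '[[[0.54,-0.95,-0.04,0,0,0,0],[0.54,-0.95,-0.04,0,0,0,0],[0.54,-0.95,-0.04,0,0,0,0],[0.54,-0.95,-0.04,0,0,0,0],[0.54,-0.95,-0.04,0,0,0,0],[0,0,0,0,0,0,0]]]'
python3 - <<'E'
from h import *
go([0.45,0.12,0.42]); snap('wrist','w1')
E
```

```text
clock: 2.15
tool_pos: [0.3421, -0.2311, 0.4166]
eef_rot: [0.999, -0.055, -0.0, -0.0]
force: [-0.3, -0.9, 0.2]
gripper_width: 0.0857
clock: 2.65
tool_pos: [0.4229, -0.1187, 0.4214]
eef_rot: [0.999, -0.052, 0.0, -0.001]
force: [-0.3, -0.1, 0.0]
gripper_width: 0.0852
tcp [ 0.4229 -0.1187  0.4214] xaxis yaw -6.02 zaxis [ 1.0e-04  1.3e-03 -1.0e+00] clock 2.65 F [-0.3 -0.1  0. ] w 0.0852
units [ 0.078 -9.608  0.069]
```

View pics/w1.png

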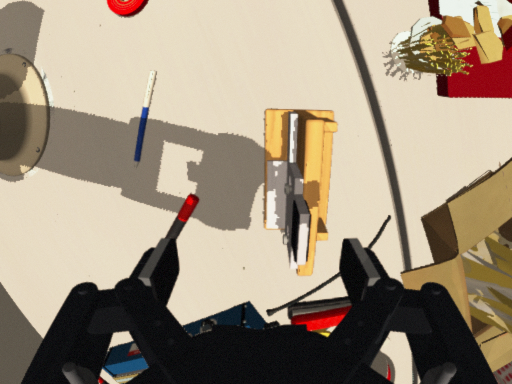

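```bash
python3 -m creep '[[[0,-0.96,0,0,0,0,0],[0,-0.96,0,0,0,0,0],[0,-0.96,0,0,0,0,0],[0,-0.96,0,0,0,0,0],[0,-0.96,0,0,0,0,0],[0,-0.96,0,0,0,0,0],[0,-0.96,0,0,0,0,0],[0,-0.96,0,0,0,0,0],[0,0,0,0,0,0,0]]]'
python3 - <<'E'
from h import *
go([0.45,0.12,0.42]); snap('wrist','w2'); snap('top','top2')
E
```

```text
clock: 3.45
tool_pos: [0.4418, 0.0713, 0.4214]
eef_rot: [0.999, -0.053, -0.0, -0.0]
force: [-0.6, -0.0, -0.3]
gripper_width: 0.0854
tcp [0.4418 0.0713 0.4214] xaxis yaw -6.07 zaxis [-5.e-04  7.e-04 -1.e+00] clock 3.45 F [-0.6 -0.  -0.3] w 0.0854
units [ 0.122 -1.972  0.056]
```

View pics/w2.png

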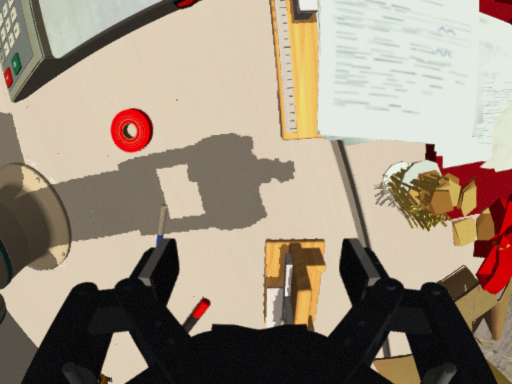

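```bash
python3 -m creep '[[[0,0.3,0,0.95,0,0,0],[0,0.3,0,0.95,0,0,0],[0,0.3,0,0.95,0,0,0],[0,0.3,0,0.95,0,0,0],[0,0.3,0,0.95,0,0,0],[0,0.3,0,0.95,0,0,0],[0,0.3,0,0.95,0,0,0],[0,0.3,0,0.95,0,0,0],[0,0.3,0,0.95,0,0,0],[0,0.3,0,0.95,0,0,0],[0,0,0,0,0,0,0]]]'
python3 - <<'E'
from h import *
go([0.46,0.0,0.28]); snap('wrist','w3')
E
```

```text
clock: 4.47
tool_pos: [0.4345, 0.0028, 0.3885]
eef_rot: [0.877, -0.05, 0.025, -0.478]
force: [-0.0, -0.5, -1.0]
gripper_width: 0.0851
tcp [0.4345 0.0028 0.3885] xaxis yaw -6.37 zaxis [ 0.0915  0.8355 -0.5419] clock 4.47 F [-0.  -0.5 -1. ] w 0.0851
units [1.04  3.644 2.354]
```

View pics/w3.png

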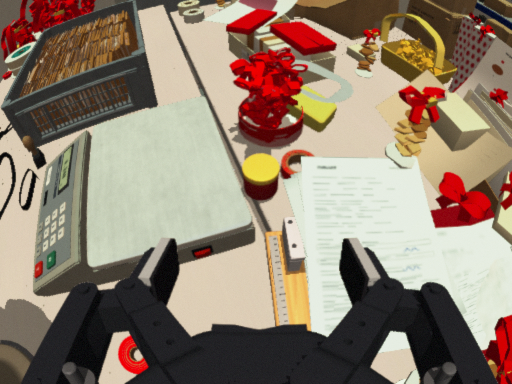

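```bash
python3 -m creep '[[[0.5,0.9,0.3,0,0,0,0],[0.5,0.9,0.3,0,0,0,0],[0,0.9,0.3,0,0,0,0],[0,0.9,0.3,0,0,0,0],[0,0.5,0.2,0,0,0,0],[0,0,0,0,0,0,0]]]'
python3 - <<'E'
from h import *
go([0.46,0.0,0.28]); snap('wrist','w4')
im=cv2.imread('pics/w4.png'); cv2.imwrite('pics/w4a.png',cv2.resize(im[130:330,180:440],None,fx=3,fy=3,interpolation=cv2.INTER_CUBIC))
E
```

```text
clock: 5.02
tool_pos: [0.4564, -0.0246, 0.283]
eef_rot: [0.878, -0.048, 0.023, -0.475]
force: [-0.5, 0.1, -0.1]
gripper_width: 0.0855
tcp [ 0.4564 -0.0246  0.283 ] xaxis yaw -6.15 zaxis [ 0.087   0.8324 -0.5472] clock 5.02 F [-0.5  0.1 -0.1] w 0.0855
units [ 0.038 -0.446  0.898]
```

View pics/w4a.png

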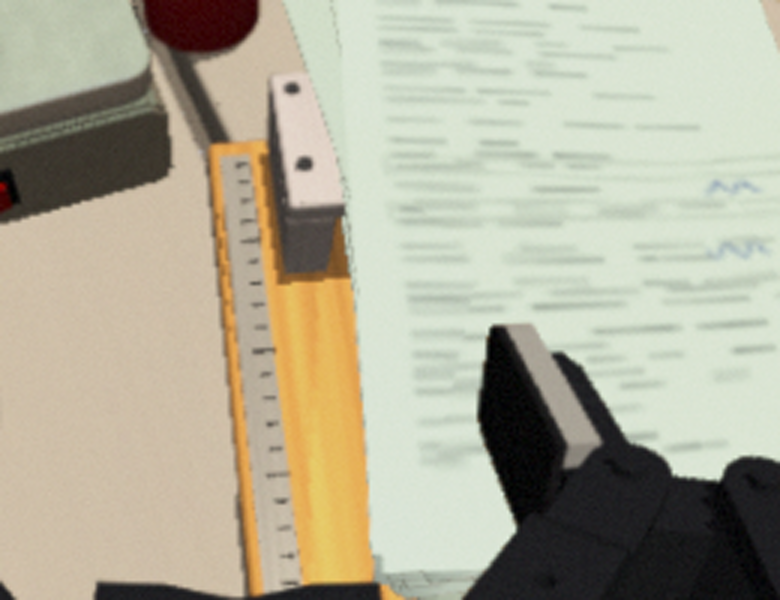

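```bash
cat >> h.py <<'E'
def wcloud(f):
    z=np.load(f'pics/{f}.npz'); K,E,d=z['K'],z['E'],z['d']
    v,u=np.mgrid[:d.shape[0],:d.shape[1]].astype(float)
    a=(u-K[0,2])/K[0,0]; b=(v-K[1,2])/K[1,1]; r=np.hypot(a,b)+1e-12
    s=np.tan(r)/r
    p=np.stack([a*s*d,b*s*d,d,np.ones_like(d)],-1)
    return (p@np.linalg.inv(E).T)[...,:3], (d>0)&(r<1.4)
E
python3 - <<'E'
from h import *
for f in ['w4','w3','w2']:
    P,m=wcloud(f); q=P[m]; print(f)
    z=q[:,2]
    for y in np.arange(.07,.32,.02):
        s=q[(abs(q[:,1]-y)<.004)&(q[:,0]>.44)&(q[:,0]<.64)]
        b=s[(s[:,2]>.007)&(s[:,2]<.017)]; t=s[(s[:,2]>.067)&(s[:,2]<.08)]; bl=s[(s[:,2]>.058)&(s[:,2]<.066)]
        pc=lambda a:np.round(np.percentile(a[:,0],[1,99]),4) if len(a)>5 else 0
        print(round(y,2),'base',pc(b),'sheet',pc(t),'blk',pc(bl), 'zs',np.round([np.median(b[:,2]) if len(b) else 0,np.median(t[:,2]) if len(t) else 0],4))
E
```

```text
w4
0.07 base 0 sheet 0 blk 0 zs [0 0]
0.09 base [0.52   0.5439] sheet [0.5128 0.5446] blk [0.5138 0.539 ] zs [0.0125 0.0693]
0.11 base [0.4724 0.5176] sheet [0.5095 0.639 ] blk 0 zs [0.0123 0.0708]
0.13 base [0.4726 0.5189] sheet [0.512  0.6392] blk 0 zs [0.0123 0.0708]
0.15 base [0.4732 0.5209] sheet [0.5144 0.6385] blk 0 zs [0.0123 0.0707]
0.17 base [0.4732 0.5233] sheet [0.5174 0.638 ] blk 0 zs [0.012  0.0708]
0.19 base [0.474  0.5245] sheet [0.5199 0.6382] blk 0 zs [0.0119 0.0708]
0.21 base [0.4739 0.5277] sheet [0.5225 0.6382] blk 0 zs [0.0121 0.0707]
0.23 base [0.4743 0.5286] sheet [0.5251 0.6381] blk [0.5054 0.5244] zs [0.012  0.0707]
0.25 base [0.475  0.5297] sheet [0.5255 0.6389] blk [0.5022 0.5255] zs [0.0123 0.0709]
0.27 base [0.4755 0.5022] sheet [0.524  0.6385] blk [0.5026 0.5225] zs [0.0125 0.0714]
0.29 base [0.4407 0.5027] sheet [0.5252 0.6386] blk [0.4402 0.5248] zs [0.0124 0.073 ]
0.31 base [0.4765 0.5032] sheet [0.5342 0.6391] blk [0.5177 0.5343] zs [0.0114 0.0755]
w3
0.07 base 0 sheet 0 blk 0 zs [0 0]
0.09 base 0 sheet [0.5971 0.6321] blk 0 zs [0.    0.071]
0.11 ba
[... 983 characters left out ...]
86] blk 0 zs [0.0126 0.0711]
0.13 base [0.4727 0.5214] sheet [0.512  0.6387] blk 0 zs [0.0124 0.071 ]
0.15 base [0.4733 0.5231] sheet [0.5149 0.6382] blk 0 zs [0.0124 0.071 ]
0.17 base [0.473  0.5248] sheet [0.5171 0.6392] blk 0 zs [0.0124 0.071 ]
0.19 base [0.4736 0.5268] sheet [0.5202 0.6383] blk [0.5197 0.5207] zs [0.0124 0.0709]
0.21 base [0.4744 0.5287] sheet [0.5225 0.6386] blk [0.5208 0.5228] zs [0.0123 0.0709]
0.23 base [0.475  0.5297] sheet [0.5246 0.6393] blk [0.5058 0.5247] zs [0.0123 0.0708]
0.25 base [0.475  0.5026] sheet [0.6178 0.6391] blk [0.5017 0.5101] zs [0.0124 0.0705]
0.27 base 0 sheet 0 blk 0 zs [0 0]
0.29 base 0 sheet 0 blk 0 zs [0 0]
0.31 base 0 sheet 0 blk 0 zs [0 0]
```

```bash
python3 -m creep '[[[0,-0.3,0,-0.95,0,0,0],[0,-0.3,0,-0.95,0,0,0],[0,-0.3,0,-0.95,0,0,0],[0,-0.3,0,-0.95,0,0,0],[0,-0.3,0,-0.95,0,0,0],[0,-0.3,0,-0.95,0,0,0],[0,-0.3,0,-0.95,0,0,0],[0,-0.3,0,-0.95,0,0,0],[0,-0.3,0,-0.95,0,0,0],[0,-0.3,0,-0.95,0,0,0]]]'
python3 - <<'E'
from h import *
go([0.52,0.15,0.26],np.radians(-6))
E
```

```text
clock: 5.9
tool_pos: [0.4638, 0.0375, 0.326]
eef_rot: [0.999, -0.054, 0.003, 0.003]
force: [-0.4, -0.1, -1.1]
gripper_width: 0.0853
tcp [0.4638 0.0375 0.326 ] xaxis yaw -6.18 zaxis [ 0.0058 -0.0062 -1.    ] clock 5.9 F [-0.4 -0.1 -1.1] w 0.0853
units [ 1.734 -4.733  2.626]
turn units [ 0.053 -0.061 -0.031]
```

```bash
python3 -m creep '[[[0.35,-0.95,0.4,0.05,-0.06,0,0],[0.35,-0.95,0.4,0,0,0,0],[0.35,-0.95,0.4,0,0,0,0],[0.35,-0.95,0.5,0,0,0,0],[0.35,-0.95,0.5,0,0,0,0],[0,0,0.4,0,0,0,0]]]'
python3 -m creep '[[[0,0,0.2,0,0,0,0],[0,0,0.2,0,0,0,0],[0,0,0.2,0,0,0,0],[0,0,0,0,0,0,0]]]'
python3 -m creep '[[[0,0,0.15,0,0,0,0],[0,0,0.15,0,0,0,0],[0,0,0,0,0,0,0]]]'
python3 -m creep '[[[0,0,0.15,0,0,0,0],[0,0,0.15,0,0,0,0],[0,0,0,0,0,0,0]]]'
```

```text
clock: 6.4
tool_pos: [0.5206, 0.154, 0.2597]
eef_rot: [0.999, -0.052, -0.001, -0.003]
force: [0.3, -0.5, 0.5]
gripper_width: 0.0857
clock: 6.73
tool_pos: [0.5191, 0.1501, 0.2431]
eef_rot: [0.999, -0.054, -0.003, -0.003]
force: [0.5, -0.6, -1.3]
gripper_width: 0.0856
clock: 6.98
tool_pos: [0.519, 0.1505, 0.2352]
eef_rot: [0.999, -0.054, -0.003, -0.003]
force: [0.4, -0.6, 0.2]
gripper_width: 0.0853
clock: 7.23
tool_pos: [0.5189, 0.1508, 0.2273]
eef_rot: [0.999, -0.053, -0.004, -0.003]
force: [-0.1, -0.4, -0.3]
gripper_width: 0.0852
```

```bash
python3 -m creep '[[[0,0,0.15,0,0,0,0],[0,0,0.15,0,0,0,0],[0,0,0,0,0,0,0]]]'
python3 -m creep '[[[0,0,0.15,0,0,0,0],[0,0,0.15,0,0,0,0],[0,0,0,0,0,0,0]]]'
python3 - <<'E'
from h import *
snap('side','side5'); snap('wrist','w5')
t=cv2.imread('pics/side5.png'); cv2.imwrite('pics/side5a.png',cv2.resize(t[90:260,150:350],None,fx=4,fy=3.5,interpolation=cv2.INTER_CUBIC))
E
```

```text
clock: 7.48
tool_pos: [0.5189, 0.151, 0.2197]
eef_rot: [0.999, -0.053, -0.004, -0.003]
force: [-0.2, -0.5, -0.5]
gripper_width: 0.0855
clock: 7.73
tool_pos: [0.5188, 0.151, 0.2122]
eef_rot: [0.999, -0.053, -0.004, -0.003]
force: [-0.4, -0.7, 0.9]
gripper_width: 0.0854
```

View pics/side5a.png

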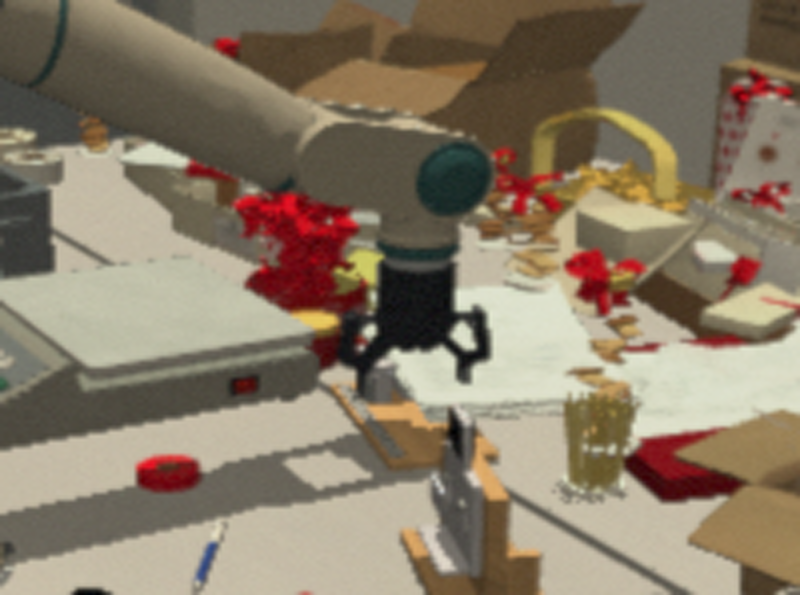

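View pics/w5.png

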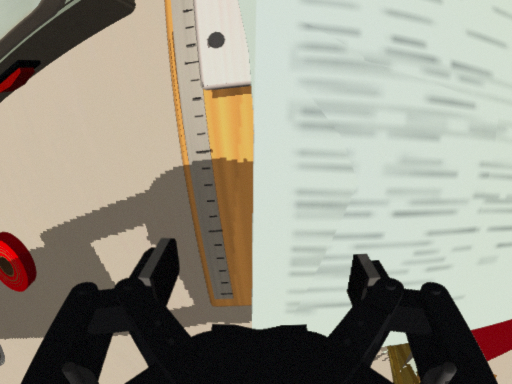

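Run:
```python
from h import *
P,m=wcloud('w5')
for (u,v) in [(365,262),(375,262),(370,275),(170,245),(155,258),(420,240),(300,240),(345,310),(380,250)]:
    print(u,v,np.round(P[v,u],4))
z=np.load('pics/side5.npz')
Q,_=cloud('side5')
for u in range(256,282,4):
    print(u,[tuple(np.round(Q[v,u],3)) for v in (188,194,198,202)])
```

```text
365 262 [0.5647 0.1569 0.0782]
375 262 [0.5714 0.1526 0.0735]
370 275 [0.5638 0.1572 0.0882]
170 245 [0.476  0.1662 0.0632]
155 258 [0.4728 0.1672 0.0763]
420 240 [0.5947 0.16   0.0727]
300 240 [0.5369 0.1683 0.0716]
345 310 [0.5589 0.1222 0.0709]
380 250 [0.5744 0.1572 0.071 ]
256 [(np.float64(0.524), np.float64(0.139), np.float64(0.121)), (np.float64(0.543), np.float64(0.194), np.float64(0.073)), (np.float64(0.534), np.float64(0.166), np.float64(0.068)), (np.float64(0.52), np.float64(0.123), np.float64(0.07))]
260 [(np.float64(0.539), np.float64(0.136), np.float64(0.12)), (np.float64(0.56), np.float64(0.194), np.float64(0.071)), (np.float64(0.545), np.float64(0.15), np.float64(0.073)), (np.float64(0.534), np.float64(0.118), np.float64(0.07))]
264 [(np.float64(0.556), np.float64(0.139), np.float64(0.118)), (np.float64(0.564), np.float64(0.16), np.float64(0.084)), (np.float64(0.56), np.float64(0.145), np.float64(0.073)), (np.float64(0.55), np.float64(0.118), np.float64(0.069))]
268 [(np.float64(0.615), np.float64(0.254), np.float64(0.069)), (np.float64(0.573), np.float64(0.138), np.float64(0.091)), (np.float64(0.577), np.float64(0.148), np.float64(0.07)), (np.float64(0.564), np.float64(0.11), np.float64(0.07))]
272 [(np.float64(0.589), np.float64(0.139), np.float64(0.114)), (np.float64(0.604), np.float64(0.176), np.float64(0.073)), (np.float64(0.593), np.float64(0.144), np.float64(0.07)), (np.float64(0.58), np.float64(0.108), np.float64(0.069))]
276 [(np.float64(0.645), np.float64(0.241), np.float64(0.07)), (np.float64(0.622), np.float64(0.179), np.float64(0.07)), (np.float64(0.606), np.float64(0.136), np.float64(0.072)), (np.float64(0.594), np.float64(0.102), np.float64(0.07))]
280 [(np.float64(0.664), np.float64(0.244), np.float64(0.067)), (np.float64(0.637), np.float64(0.173), np.float64(0.071)), (np.float64(0.623), np.float64(0.137), np.float64(0.07)), (np.float64(0.607), np.float64(0.094), np.float64(0.072))]
```

```bash
python3 -m creep '[[[0,0,-0.8,0,0,0,0],[0,0,-0.9,0,0,0,0],[0,0,-0.9,0,0,0,0],[0,0.9,-0.9,0,0,0,0],[0,0.9,-0.9,0,0,0,0],[0,0.95,-0.9,0,0,0,0],[0,0.95,-0.9,0,0,0,0],[0,0.95,0,0,0,0,0],[0,0.95,0,0,0,0,0],[0,0.95,0,0,0,0,0],[0,0.95,0,0,0,0,0],[0,0,0,0,0,0,0]]]'
python3 - <<'E'
from h import *
go([0.42,-0.16,0.40],np.radians(-6)); snap('wrist','w6')
def line(a,b): # b = k a + c robust
    k,c=np.polyfit(a,b,1)
    for _ in range(5):
        r=b-k*a-c; g=abs(r)<max(.0006,1.5*np.std(r)); k,c=np.polyfit(a[g],b[g],1)
    return k,c,g.sum()
for f in ['w2','w4','w5']:
    P,m=wcloud(f); q=P[m]; print(f)
    ys=np.arange(.10,.30,.004); a=[];b=[]
    for y in ys:
        s=q[(abs(q[:,1]-y)<.002)&(q[:,0]>.465)&(q[:,0]<.49)]
        hi=s[s[:,2]>.009]; lo=s[s[:,2]<.004]
        if len(hi)>4 and len(lo)>2:
            a.append(y); b.append((np.percentile(hi[:,0],3)))
    k,c,n=line(np.array(a),np.array(b)); print(' base near edge x at y=.2',round(k*.2+c,4),'yaw',round(-np.degrees(np.arctan(k)),2),n)
    a=[];b=[]
    for y in np.arange(.245,.30,.003):
        s=q[(abs(q[:,1]-y)<.002)&(q[:,0]>.495)&(q[:,0]<.522)&(q[:,2]>.058)&(q[:,2]<.066)]
        if len(s)>4: a.append(y); b.append(np.percentile(s[:,0],3))
    if len(a)>4: k,c,n=line(np.array(a),np.array(b)); print(' block near x at y=.27',round(k*.27+c,4),'yaw',round(-np.degrees(np.arctan(k)),2),n)
    s=q[(q[:,0]>.506)&(q[:,0]<.52)&(q[:,2]>.059)&(q[:,2]<.065)&(q[:,1]>.2)&(q[:,1]<.33)]
    if len(s): print(' block top y range',np.round(np.percentile(s[:,1],[0,1,3,97,99,100]),4),'z',np.median(s[:,2]))
    s=q[(q[:,0]>.48)&(q[:,0]<.50)&(q[:,2]>.009)&(q[:,2]<.016)&(q[:,1]>.05)&(q[:,1]<.35)]
    if len(s): print(' base y range',np.round(np.percentile(s[:,1],[0,.5,1,99,99.5,100]),4))
    s=q[(q[:,0]>.506)&(q[:,0]<.515)&(q[:,2]>.02)&(q[:,2]<.055)&(q[:,1]>.2)&(q[:,1]<.27)]
    if len(s): print(' block front face y',np.round(np.percentile(s[:,1],[5,50,95]),4),len(s))
E
```

```text
clock: 8.83
tool_pos: [0.4996, -0.0393, 0.3675]
eef_rot: [0.998, -0.055, -0.003, -0.002]
force: [-0.2, -0.1, -0.3]
gripper_width: 0.0853
tcp [ 0.4996 -0.0393  0.3675] xaxis yaw -6.32 zaxis [-0.0053  0.0045 -1.    ] clock 8.83 F [-0.2 -0.1 -0.3] w 0.0853
units [-2.639  5.144 -1.303]
turn units [-0.037  0.055 -0.053]
w2
 base near edge x at y=.2 0.4744 yaw -1.1 36
 block top y range [0.2332 0.2338 0.234  0.2458 0.2462 0.2466] z 0.06096131985047035
 base y range [0.0789 0.0804 0.0814 0.2601 0.2613 0.2621]
 block front face y [0.2332 0.2338 0.2345] 48
w4
 base near edge x at y=.2 0.4743 yaw -1.08 47
 block near x at y=.27 0.5029 yaw -1.04 19
 block top y range [0.233  0.2341 0.2348 0.3007 0.3028 0.3184] z 0.06105921006809867
 base y range [0.1025 0.1035 0.1041 0.3046 0.3061 0.3089]
 block front face y [0.2334 0.234  0.2347] 117
w5
 base near edge x at y=.2 0.4751 yaw -1.11 43
 block near x at y=.27 0.5037 yaw -0.39 10
 block top y range [0.2342 0.2347 0.2354 0.2705 0.2714 0.2727] z 0.061375190156717704
 base y range [0.0801 0.0832 0.0847 0.2886 0.2899 0.2925]
 block front face y [0.2342 0.2343 0.2344] 17
```

View pics/w6.png

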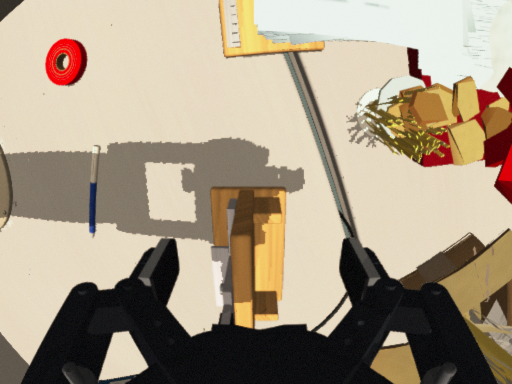

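Run:
```python
from h import *
for f in ['w1','w2','w6']:
    P,m=wcloud(f); q=P[m]; print(f)
    B=(q[:,0]>.40)&(q[:,0]<.54)&(q[:,1]>-.26)&(q[:,1]<-.05)
    for lab,lo,hi in [('tab',.170,.180),('btop',.122,.128),('foot',.009,.0145),('tongue/body',.060,.075)]:
        s=q[B&(q[:,2]>lo)&(q[:,2]<hi)]
        if len(s)<10: continue
        c,(w,h),a=cv2.minAreaRect((s[:,:2]*1000).astype(np.float32))
        print(lab,len(s),np.round(c,1),np.round((w,h),1),round(a,2),'med',np.round(np.median(s,0),4))
    # body front face line & foot near edge & tab sides
    def edge(xr,zr,yr,pc):
        a=[];b=[]
        for y in np.arange(*yr,.003):
            s=q[(abs(q[:,1]-y)<.002)&(q[:,0]>xr[0])&(q[:,0]<xr[1])&(q[:,2]>zr[0])&(q[:,2]<zr[1])]
            if len(s)>3: a.append(y);b.append(np.percentile(s[:,0],pc))
        a,b=np.array(a),np.array(b)
        if len(a)<6: return None
        k,c=np.polyfit(a,b,1)
        for _ in range(4):
            r=abs(b-k*a-c); g=r<=max(.0005,1.5*r.std()); k,c=np.polyfit(a[g],b[g],1)
        return 'x@-.15 %.4f'%(k*-.15+c),'yaw %.2f'%-np.degrees(np.arctan(k)),g.sum()
    print('foot near',edge((.40,.46),(.008,.016),(-.235,-.075),2))
    print('board top near',edge((.44,.49),(.121,.129),(-.235,-.085),2),'far',edge((.44,.49),(.121,.129),(-.235,-.085),98))
    print('tab near',edge((.42,.48),(.150,.18),(-.19,-.13),2),'far',edge((.42,.48),(.169,.18),(-.19,-.13),98))
    s=q[B&(q[:,2]>.165)]; 
    if len(s): print('tab y',np.round(np.percentile(s[:,1],[0,2,98,100]),4))
```

```text
w1
tab 734 [ 454.3 -164.4] [50.8 12.4] 83.65 med [ 0.4539 -0.1618  0.175 ]
btop 2169 [ 464.8 -155.2] [169.   27.3] 83.66 med [ 0.4716 -0.1251  0.1253]
foot 2322 [ 470.7 -156.3] [170.   91.2] 84.21 med [ 0.4557 -0.1183  0.0123]
tongue/body 753 [ 479.7 -152.4] [160.7  55.8] 83.44 med [ 0.464  -0.0985  0.0693]
foot near ('x@-.15 0.4262', 'yaw -6.49', np.int64(43))
board top near ('x@-.15 0.4615', 'yaw -6.17', np.int64(23)) far ('x@-.15 0.4778', 'yaw -6.25', np.int64(35))
tab near ('x@-.15 0.4497', 'yaw -6.26', np.int64(17)) far ('x@-.15 0.4614', 'yaw -6.30', np.int64(16))
tab y [-0.1896 -0.1564 -0.0978 -0.0959]
w2
btop 543 [ 471.  -102.4] [64.9 26.5] 82.78 med [ 0.4745 -0.0968  0.1255]
foot 1590 [ 470.7 -155.3] [169.1  90.7] 83.69 med [ 0.4542 -0.1141  0.0127]
tongue/body 516 [ 483.2 -121.1] [98.8 55.8] 84.32 med [ 0.4658 -0.0879  0.0694]
foot near ('x@-.15 0.4261', 'yaw -6.38', np.int64(32))
board top near ('x@-.15 0.4614', 'yaw -5.74', np.int64(12)) far ('x@-.15 0.4770', 'yaw -7.16', np.int64(10))
tab near None far None
w6
btop 1919 [ 468.2 -124.7] [108.7  27. ] 82.96 med [ 0.4735 -0.1163  0.1255]
foot 3434 [ 470.7 -155.2] [168.9  90.2] 84.28 med [ 0.4891 -0.1352  0.0127]
tongue/body 811 [ 479.8 -151.8] [160.4  55.2] 83.66 med [ 0.4835 -0.0886  0.0623]
foot near ('x@-.15 0.4260', 'yaw -7.28', np.int64(23))
board top near ('x@-.15 0.4604', 'yaw -7.14', np.int64(27)) far ('x@-.15 0.4786', 'yaw -6.66', np.int64(31))
tab near None far None
tab y [-0.0585 -0.0555 -0.0501 -0.05  ]
```

Run:
```python
from h import *
go([0.4542,-0.1644,0.37],np.radians(-6.25))
```

```text
tcp [ 0.4998 -0.0378  0.3675] xaxis yaw -6.29 zaxis [-0.0051  0.0056 -1.    ] clock 8.88 F [ 0.1 -0.2 -0. ] w 0.0854
units [-1.258  5.232 -0.118]
turn units [-0.047  0.055 -0.006]
```

```bash
python3 -m creep '[[[-0.21,0.87,0,-0.047,0.055,0,0],[-0.21,0.87,0,0,0,0,0],[-0.21,0.87,0,0,0,0,0],[-0.21,0.87,0,0,0,0,0],[-0.21,0.87,0,0,0,0,0],[-0.21,0.87,0,0,0,0,0],[0,0,0,0,0,0,0],[0,0,0,0,0,0,0]]]'
python3 - <<'E'
from h import *
go([0.4542,-0.1644,0.312],np.radians(-6.25))
E
```

```text
clock: 9.55
tool_pos: [0.4548, -0.1627, 0.3673]
eef_rot: [0.999, -0.054, -0.0, -0.0]
force: [-0.6, 1.1, 0.2]
gripper_width: 0.0853
tcp [ 0.4548 -0.1627  0.3673] xaxis yaw -6.18 zaxis [-1.e-04  6.e-04 -1.e+00] clock 9.55 F [-0.6  1.1  0.2] w 0.0853
units [-0.016  0.072  2.212]
turn units [-0.006  0.001  0.012]
```

```bash
python3 -m creep '[[[-0.02,0.07,0.45,0,0,0.01,0],[0,0,0.45,0,0,0,0],[0,0,0.45,0,0,0,0],[0,0,0.45,0,0,0,0],[0,0,0.4,0,0,0,0],[0,0,0,0,0,0,0]]]'
python3 -m creep '[[[0,0,0,0,0,0,255],[0,0,0,0,0,0,255],[0,0,0,0,0,0,255],[0,0,0,0,0,0,255],[0,0,0,0,0,0,255],[0,0,0,0,0,0,255],[0,0,0,0,0,0,255],[0,0,0,0,0,0,255],[0,0,0,0,0,0,255],[0,0,0,0,0,0,255]]]' 60
python3 - <<'E'
from h import *
go([0.4542,-0.1644,0.312],np.radians(-6.25))
E
```

```text
clock: 10.05
tool_pos: [0.4536, -0.1639, 0.3089]
eef_rot: [0.999, -0.054, -0.003, -0.001]
force: [0.1, -0.4, -0.8]
gripper_width: 0.0851
clock: 10.88
tool_pos: [0.4541, -0.1644, 0.3126]
eef_rot: [0.999, -0.054, 0.0, 0.0]
force: [-1.0, 0.2, 4.5]
gripper_width: 0.0114
tcp [ 0.4541 -0.1644  0.3126] xaxis yaw -6.18 zaxis [ 2.e-04 -1.e-04 -1.e+00] clock 10.88 F [-1.   0.2  4.5] w 0.0114
units [ 0.004 -0.002  0.023]
turn units [ 0.001 -0.002  0.012]
```

```bash
python3 -m creep '[[[0,0,-0.16,0,0,0,255],[0,0,-0.16,0,0,0,255],[0,0,-0.16,0,0,0,255],[0,0,-0.16,0,0,0,255],[0,0,0,0,0,0,255],[0,0,0,0,0,0,255]]]'
python3 - <<'E'
from h import *
go([0.4541,-0.1644,0.3286],np.radians(-6.25)); print(env.get_state()['moment'])
E
```

```text
clock: 11.38
tool_pos: [0.4541, -0.1644, 0.3284]
eef_rot: [0.999, -0.054, -0.0, -0.0]
force: [-0.3, 1.0, -2.7]
gripper_width: 0.0111
tcp [ 0.4541 -0.1644  0.3284] xaxis yaw -6.18 zaxis [-1.e-04  1.e-04 -1.e+00] clock 11.38 F [-0.3  1.  -2.7] w 0.0111
units [ 0.001 -0.001 -0.009]
turn units [-0.001  0.001  0.012]
[-0.00848628 -0.01540595 -0.0336107 ]
```

Lifted 15.8 mm, force ≈ the plate's weight. Now off the heads.

```bash
python3 -m creep '[[[-0.15,0,0,0,0,0,255],[-0.15,0,0,0,0,0,255],[-0.15,0,0,0,0,0,255],[0,0,0,0,0,0,255]]]'
python3 -m creep '[[[-0.2,0,0,0,0,0,255],[-0.2,0,0,0,0,0,255],[-0.2,0,0,0,0,0,255],[-0.2,0,0,0,0,0,255],[-0.3,0,0,0,0,0,255],[-0.3,0,0,0,0,0,255],[0,0,0,0,0,0,255],[0,0,0,0,0,0,255]]]'
python3 - <<'E'
from h import *
go([0.50,0.10,0.40],np.radians(-1.08)); snap('wrist','w7');snap('side','side7')
t=cv2.imread('pics/side7.png'); cv2.imwrite('pics/side7a.png',cv2.resize(t[90:260,150:350],None,fx=4,fy=3.5,interpolation=cv2.INTER_CUBIC))
E
```

```text
clock: 11.72
tool_pos: [0.4422, -0.1631, 0.328]
eef_rot: [0.999, -0.054, -0.001, -0.0]
force: [0.4, -0.5, -2.6]
gripper_width: 0.0109
clock: 12.38
tool_pos: [0.4077, -0.1594, 0.3284]
eef_rot: [0.999, -0.054, 0.0, -0.0]
force: [-0.1, 0.5, -2.4]
gripper_width: 0.0112
tcp [ 0.4077 -0.1594  0.3284] xaxis yaw -6.2 zaxis [ 2.e-04  0.e+00 -1.e+00] clock 12.38 F [-0.1  0.5 -2.4] w 0.0112
units [  2.551 -10.714  -2.864]
turn units [-0.    -0.001 -0.853]
```

View pics/side7a.png

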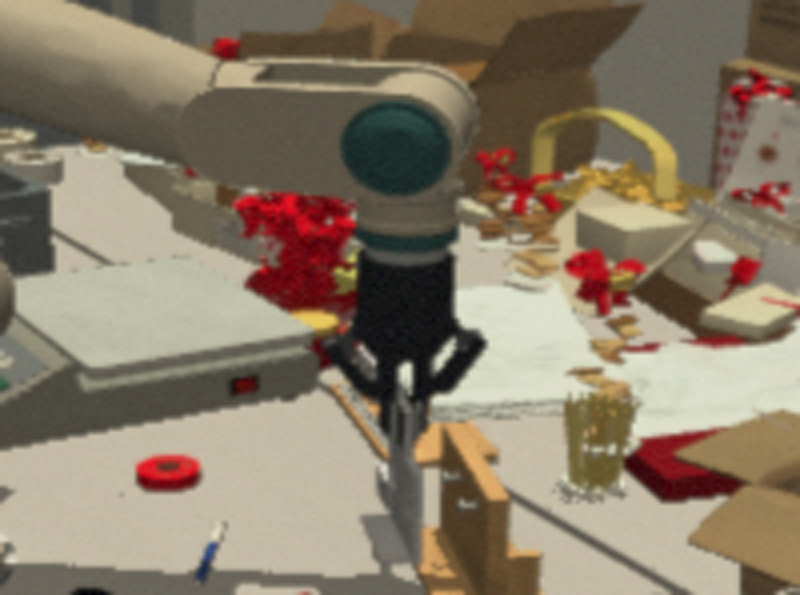

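View pics/w7.png

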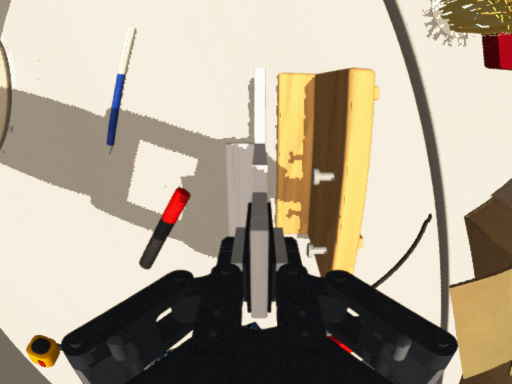

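Run:
```python
from h import *
P,m=wcloud('w6')
for uv in [(385,95),(375,110),(390,130),(355,125),(420,150)]: print(uv,np.round(P[uv[1],uv[0]],3))
P,m=cloud('top0'); q=P[m]
s=q[(q[:,0]>.45)&(q[:,0]<.75)&(q[:,1]>-.15)&(q[:,1]<.07)&(q[:,2]>.085)&(q[:,2]<.13)&~((q[:,0]<.5)&(q[:,1]<-.05))]
print(len(s),np.round(np.percentile(s,[2,50,98],axis=0),3))
# plate pose in grip from w7
P,m=wcloud('w7'); q=P[m]
s=q[(q[:,0]>.38)&(q[:,0]<.44)&(q[:,1]>-.10)&(q[:,1]<-.05)&(q[:,2]>.075)&(q[:,2]<.10)]
print('tongue top',len(s),np.round(np.percentile(s,[2,50,98],axis=0),4)); c,wh,a=cv2.minAreaRect((s[:,:2]*1000).astype(np.float32)); print(c,wh,a)
s=q[(q[:,0]>.36)&(q[:,0]<.44)&(q[:,1]>-.16)&(q[:,1]<-.10)&(q[:,2]>.155)&(q[:,2]<.2)]
```

```text
(385, 95) [0.633 0.025 0.049]
(375, 110) [0.626 0.009 0.035]
(390, 130) [ 0.631 -0.009  0.063]
(355, 125) [ 0.613 -0.011 -0.   ]
(420, 150) [ 0.65  -0.024  0.092]
180 [[ 0.618 -0.15   0.085]
 [ 0.652 -0.014  0.121]
 [ 0.748  0.034  0.129]]
tongue top 538 [[ 0.4109 -0.0993  0.0843]
 [ 0.416  -0.0821  0.0858]
 [ 0.4209 -0.0654  0.0872]]
(416.0167541503906, -82.38831329345703) (35.28645324707031, 7.545060634613037) 82.02791595458984
```

```bash
python3 -m creep '[[[0,-0.5,0,0,0,0,255],[0,-0.9,0,0,0,0,255],[0,-0.95,0,0,0,0,255],[0,-0.95,0,0,0,0,255],[0,-0.95,0,0,0,0,255],[0,-0.95,0,0,0,0,255],[0,-0.95,0,0,0,0,255],[0,-0.5,0,0,0,0,255],[0,0,0,0,0,-0.43,255],[0,0,0,0,0,-0.42,255],[0,0,0,0,0,0,255]]]'
python3 - <<'E'
from h import *
go([0.5278,0.1137,0.3284],np.radians(-1.08))
E
```

```text
clock: 13.4
tool_pos: [0.4262, 0.0063, 0.3282]
eef_rot: [1.0, -0.008, -0.0, -0.0]
force: [-0.7, -0.7, -2.5]
gripper_width: 0.011
tcp [0.4262 0.0063 0.3282] xaxis yaw -0.94 zaxis [-5.e-04  3.e-04 -1.e+00] clock 13.4 F [-0.7 -0.7 -2.5] w 0.011
units [ 3.995 -4.363 -0.01 ]
turn units [-0.002  0.005  0.024]
```

```bash
python3 -m creep '[[[0.66,-0.72,0,0,0,0.02,255],[0.67,-0.73,0,0,0,0,255],[0.67,-0.73,0,0,0,0,255],[0.67,-0.73,0,0,0,0,255],[0.67,-0.73,0,0,0,0,255],[0.66,-0.72,0,0,0,0,255],[0,0,0,0,0,0,255],[0,0,0,0,0,0,255]]]'
python3 - <<'E'
from h import *
go([0.5278,0.1137,0.287],np.radians(-1.08)); snap('wrist','w8')
P,m=wcloud('w8'); q=P[m]
s=q[(q[:,0]>.50)&(q[:,0]<.56)&(q[:,1]>.16)&(q[:,1]<.24)&(q[:,2]>.080)&(q[:,2]<.10)]
print('tongue top',len(s),np.round(np.percentile(s,[2,50,98,100],axis=0),4)); print(cv2.minAreaRect((s[:,:2]*1000).astype(np.float32)))
E
```

```text
clock: 14.07
tool_pos: [0.5287, 0.1134, 0.3275]
eef_rot: [1.0, -0.01, -0.001, -0.0]
force: [-0.3, -1.0, -2.4]
gripper_width: 0.0112
tcp [0.5287 0.1134 0.3275] xaxis yaw -1.2 zaxis [-0.0017  0.     -1.    ] clock 14.07 F [-0.3 -1.  -2.4] w 0.0112
units [-0.034 -0.012  1.62 ]
turn units [ 0.     0.017 -0.02 ]
tongue top 739 [[0.5253 0.1611 0.0832]
 [0.5292 0.1841 0.0848]
 [0.533  0.2077 0.0863]
 [0.5332 0.2085 0.0872]]
((529.109619140625, 184.37611389160156), (48.287235260009766, 7.2410502433776855), 88.90138244628906)
```

View pics/w8.png

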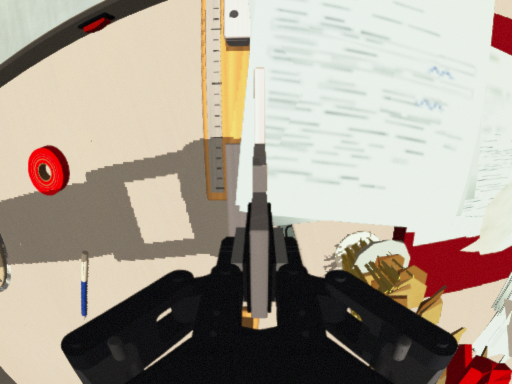

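```bash
python3 -m creep '[[[-0.01,0,0.2,0,0.01,-0.01,255],[0,0,0.2,0,0,0,255],[0,0,0.2,0,0,0,255],[0,0,0.2,0,0,0,255],[0,0,0,0,0,0,255]]]'
python3 -m creep '[[[0,0,0.2,0,0,0,255],[0,0,0.2,0,0,0,255],[0,0,0.2,0,0,0,255],[0,0,0.2,0,0,0,255],[0,0,0,0,0,0,255],[0,0,0,0,0,0,255]]]'
python3 - <<'E'
from h import *
go([0.5278,0.1137,0.287],np.radians(-1.08)); go([0.5281,0.1287,0.287])
E
```

```text
clock: 14.53
tool_pos: [0.5275, 0.1124, 0.3066]
eef_rot: [1.0, -0.01, -0.001, 0.0]
force: [-0.2, -0.1, -2.9]
gripper_width: 0.011
clock: 15.03
tool_pos: [0.5279, 0.1128, 0.2877]
eef_rot: [1.0, -0.01, -0.0, -0.0]
force: [-0.2, 0.1, -1.8]
gripper_width: 0.011
tcp [0.5279 0.1128 0.2877] xaxis yaw -1.13 zaxis [-2.e-04  1.e-04 -1.e+00] clock 15.03 F [-0.2  0.1 -1.8] w 0.011
units [-0.004 -0.035  0.03 ]
turn units [-0.001  0.002 -0.009]
tcp [0.5279 0.1128 0.2877] xaxis yaw -1.13 zaxis [-2.e-04  1.e-04 -1.e+00] clock 15.03 F [-0.2  0.1 -1.8] w 0.011
units [-0.004 -0.635  0.03 ]
```

```bash
python3 -m creep '[[[0,-0.25,0,0,0,0,255],[0,-0.25,0,0,0,0,255],[0,-0.25,0,0,0,0,255],[0,-0.25,0,0,0,0,255],[0,0,0,0,0,0,255]]]'
python3 -m creep '[[[0,-0.15,0,0,0,0,255],[0,-0.15,0,0,0,0,255],[0,-0.15,0,0,0,0,255],[0,-0.15,0,0,0,0,255],[0,0,0,0,0,0,255]]]'
python3 -m creep '[[[0,-0.15,0,0,0,0,255],[0,-0.15,0,0,0,0,255],[0,-0.15,0,0,0,0,255],[0,0,0,0,0,0,255]]]'
```

```text
clock: 15.45
tool_pos: [0.5284, 0.1392, 0.2884]
eef_rot: [1.0, -0.009, 0.0, -0.0]
force: [0.3, 1.3, -2.0]
gripper_width: 0.0107
clock: 15.87
tool_pos: [0.5287, 0.1534, 0.2882]
eef_rot: [1.0, -0.01, 0.0, -0.0]
force: [0.5, -1.1, -2.6]
gripper_width: 0.0114
clock: 16.2
tool_pos: [0.5289, 0.1647, 0.2882]
eef_rot: [1.0, -0.01, 0.0, -0.0]
force: [0.5, 0.3, -2.0]
gripper_width: 0.0113
```

```bash
python3 -m creep '[[[0,-0.15,0,0,0,0,255],[0,-0.15,0,0,0,0,255],[0,-0.15,0,0,0,0,255],[0,-0.15,0,0,0,0,255],[0,-0.1,0,0,0,0,255],[0,0,0,0,0,0,255]]]'
python3 -m creep '[[[0,-0.05,0,0,0,0,255],[0,-0.05,0,0,0,0,255],[0,0,0,0,0,0,255]]]'
```

```text
clock: 16.7
tool_pos: [0.5293, 0.1821, 0.2882]
eef_rot: [1.0, -0.01, 0.0, -0.0]
force: [-0.5, -0.2, -3.2]
gripper_width: 0.0109
clock: 16.95
tool_pos: [0.5294, 0.1841, 0.2882]
eef_rot: [1.0, -0.01, 0.0, -0.0]
force: [0.1, -0.2, -3.4]
gripper_width: 0.0112
```

```bash
python3 -m creep '[[[0,0,0.04,0,0,0,255],[0,0,0.04,0,0,0,255],[0,0,0,0,0,0,255]]]'
python3 -m creep '[[[0,0,0.03,0,0,0,255],[0,0,0,0,0,0,255],[0,0,0,0,0,0,255]]]'
python3 -m creep '[[[0,-0.06,0,0,0,0,255],[0,-0.06,0,0,0,0,255],[0,0,0,0,0,0,255]]]'
```

```text
clock: 17.2
tool_pos: [0.5293, 0.1839, 0.2859]
eef_rot: [1.0, -0.01, 0.0, -0.0]
force: [-0.5, 0.3, -2.8]
gripper_width: 0.0114
clock: 17.45
tool_pos: [0.5293, 0.184, 0.2854]
eef_rot: [1.0, -0.01, 0.0, -0.0]
force: [-0.0, -0.4, -3.9]
gripper_width: 0.0115
clock: 17.7
tool_pos: [0.5294, 0.1873, 0.2855]
eef_rot: [1.0, -0.01, 0.0, -0.0]
force: [-0.5, -0.4, -2.1]
gripper_width: 0.0111
```

```bash
python3 -m creep '[[[0,-0.04,0,0,0,0,255],[0,0,0,0,0,0,255],[0,0,0,0,0,0,255]]]'
python3 -m creep '[[[0,-0.04,0,0,0,0,255],[0,0,0,0,0,0,255],[0,0,0,0,0,0,255]]]'
```

```text
clock: 17.95
tool_pos: [0.5294, 0.1881, 0.2855]
eef_rot: [1.0, -0.01, 0.0, -0.0]
force: [0.4, 0.8, -3.0]
gripper_width: 0.0115
clock: 18.2
tool_pos: [0.5295, 0.189, 0.2854]
eef_rot: [1.0, -0.01, 0.0, 0.0]
force: [-0.3, -1.3, -3.3]
gripper_width: 0.011
```

```bash
python3 -m creep '[[[0,-0.04,0,0,0,0,255],[0,0,0,0,0,0,255],[0,0,0,0,0,0,255]]]'
python3 -m creep '[[[0,-0.04,0,0,0,0,255],[0,0,0,0,0,0,255],[0,0,0,0,0,0,255]]]'
```

```text
clock: 18.45
tool_pos: [0.5296, 0.1896, 0.2856]
eef_rot: [1.0, -0.01, 0.0, 0.001]
force: [0.4, -5.1, -1.3]
gripper_width: 0.0111
clock: 18.7
tool_pos: [0.5297, 0.1902, 0.2858]
eef_rot: [1.0, -0.01, 0.0, 0.001]
force: [-1.1, -8.1, 1.6]
gripper_width: 0.0111
```

```bash
python3 -m creep '[[[0,0.02,0.03,0,0,0,255],[0,0,0,0,0,0,255],[0,0,0,0,0,0,255]]]'
python3 -m creep '[[[0,0,0.03,0,0,0,255],[0,0,0,0,0,0,255],[0,0,0,0,0,0,255]]]'
```

```text
clock: 18.95
tool_pos: [0.5297, 0.1898, 0.2855]
eef_rot: [1.0, -0.01, 0.001, 0.001]
force: [-1.5, -8.9, 1.7]
gripper_width: 0.0113
clock: 19.2
tool_pos: [0.5298, 0.1897, 0.2854]
eef_rot: [1.0, -0.01, 0.001, 0.001]
force: [-2.5, -9.6, 4.6]
gripper_width: 0.0112
```

```bash
python3 -m creep '[[[0,0.02,0.03,0,0,0,255],[0,0,0,0,0,0,255],[0,0,0,0,0,0,255]]]'
python3 - <<'E'
from h import *
go([0.5294,0.1892,0.2846],np.radians(-1.08)); print(env.get_state()['moment'])
snap('wrist','w9'); snap('side','side9')
P,m=wcloud('w9'); q=P[m]
s=q[(q[:,0]>.515)&(q[:,0]<.545)&(q[:,1]>.19)&(q[:,1]<.25)&(q[:,2]>.095)&(q[:,2]<.11)]
print('body top',len(s),np.round(np.percentile(s,[2,50,98],axis=0),4) if len(s) else 0)
t=cv2.imread('pics/side9.png'); cv2.imwrite('pics/side9a.png',cv2.resize(t[90:260,150:350],None,fx=4,fy=3.5,interpolation=cv2.INTER_CUBIC))
E
```

```text
clock: 19.45
tool_pos: [0.5298, 0.1893, 0.2851]
eef_rot: [1.0, -0.01, 0.001, 0.0]
force: [-3.1, -7.8, 7.8]
gripper_width: 0.0113
tcp [0.5298 0.1893 0.2851] xaxis yaw -1.17 zaxis [ 0.0024 -0.001  -1.    ] clock 19.45 F [-3.1 -7.8  7.8] w 0.0113
units [-0.015  0.005  0.02 ]
turn units [ 0.009 -0.023 -0.014]
[-1.27921798  0.7526357   0.21840633]
body top 524 [[0.5259 0.214  0.0967]
 [0.5298 0.2215 0.1026]
 [0.5336 0.2295 0.1088]]
```

View pics/w9.png

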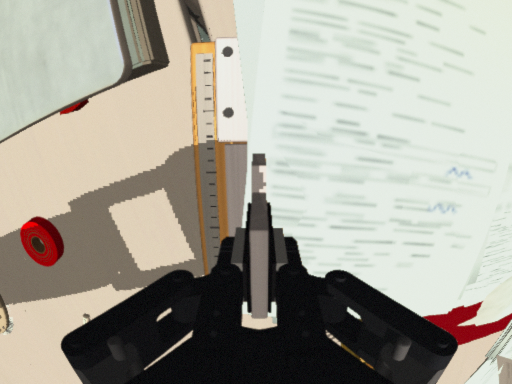

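View pics/side9a.png

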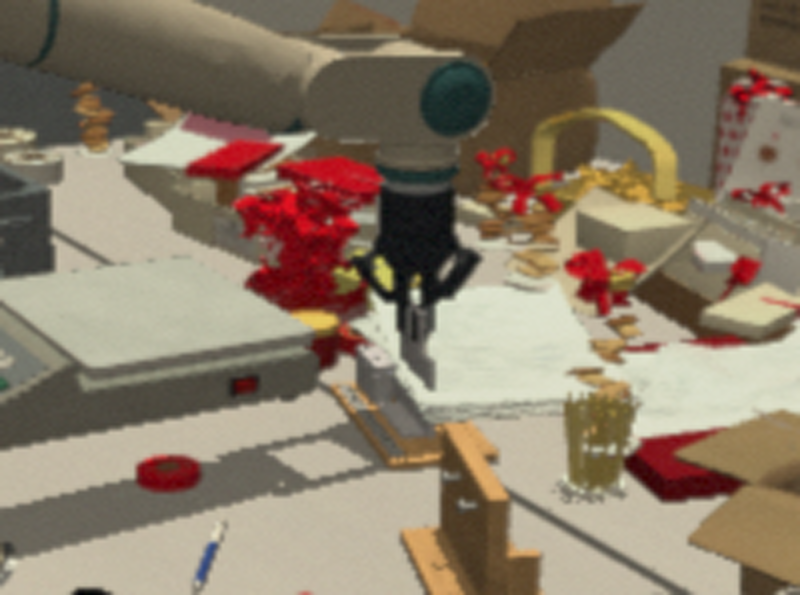

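```bash
python3 -m creep '[[[0,0.01,-0.02,0,0,0,255],[0,0,0,0,0,0,255],[0,0,0,0,0,0,205],[0,0,0,0,0,0,205],[0,0,0,0,0,0,205],[0,0,0,0,0,0,150],[0,0,0,0,0,0,150],[0,0,0,0,0,0,150],[0,0,0,0,0,0,150],[0,0,0,0,0,0,100],[0,0,0,0,0,0,100],[0,0,0,0,0,0,100]]]' 20
python3 - <<'E'
from h import *
go([0.5294,0.1892,0.2846],np.radians(-1.08)); snap('wrist','w10')
E
```

```text
clock: 20.55
tool_pos: [0.5295, 0.1898, 0.2837]
eef_rot: [1.0, -0.01, 0.0, -0.0]
force: [0.4, 0.6, 0.9]
gripper_width: 0.0522
tcp [0.5295 0.1898 0.2837] xaxis yaw -1.14 zaxis [ 6.e-04  3.e-04 -1.e+00] clock 20.55 F [0.4 0.6 0.9] w 0.0522
units [-0.003  0.024 -0.035]
turn units [-0.003 -0.006 -0.009]
```

View pics/w10.png

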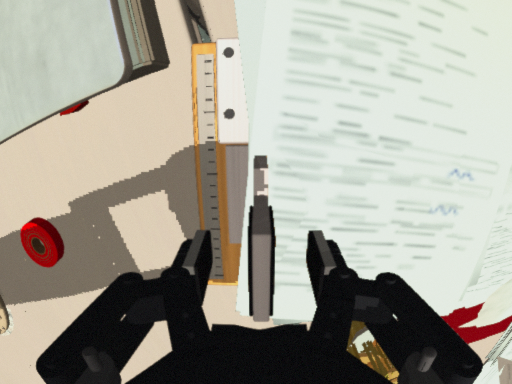

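```bash
python3 -m creep '[[[0,0,-0.3,0,0,0,60],[0,0,-0.6,0,0,0,30],[0,0,-0.8,0,0,0,0],[0,0,-0.8,0,0,0,0],[0,0,-0.8,0,0,0,0],[0,0.5,-0.8,0,0,0,0],[0,0.9,-0.5,0,0,0,0],[0,0.9,0,0,0,0,0],[0,0.5,0,0,0,0,0],[0,0,0,0,0,0,0],[0,0,0,0,0,0,0]]]'
python3 - <<'E'
from h import *
go([0.5294,0.1892,0.2846]); snap('wrist','w11'); snap('top','top11')
P,m=wcloud('w11'); q=P[m]
for lab,xr,yr,zr in [('tab top',(.51,.55),(.15,.23),(.143,.152)),('body top',(.51,.55),(.12,.24),(.098,.106)),('tongue top',(.515,.545),(.222,.24),(.036,.048)),('body low',(.50,.55),(.12,.24),(.075,.09))]:
    s=q[(q[:,0]>xr[0])&(q[:,0]<xr[1])&(q[:,1]>yr[0])&(q[:,1]<yr[1])&(q[:,2]>zr[0])&(q[:,2]<zr[1])]
    if len(s)<5: print(lab,len(s)); continue
    print(lab,len(s),np.round(np.percentile(s,[1,50,99],axis=0),4).tolist(),cv2.minAreaRect((s[:,:2]*1000).astype(np.float32)))
E
```

```text
clock: 21.52
tool_pos: [0.528, 0.1195, 0.3985]
eef_rot: [1.0, -0.011, -0.0, -0.0]
force: [-0.3, -0.6, -0.8]
gripper_width: 0.0853
tcp [0.528  0.1195 0.3985] xaxis yaw -1.21 zaxis [-1.e-04  6.e-04 -1.e+00] clock 21.52 F [-0.3 -0.6 -0.8] w 0.0853
units [-2.000e-03 -2.785e+00  4.556e+00]
tab top 999 [[0.5232, 0.1642, 0.1439], [0.5294, 0.1884, 0.1469], [0.5351, 0.2123, 0.149]] ((529.4678955078125, 188.2221221923828), (49.635257720947266, 11.826948165893555), 88.53602600097656)
body top 361 [[0.5243, 0.1297, 0.1009], [0.5287, 0.1503, 0.1024], [0.5339, 0.228, 0.104]] ((528.8515625, 178.67909240722656), (98.71873474121094, 7.516946315765381), 88.31336975097656)
tongue top 1
body low 0
```

View pics/w11.png

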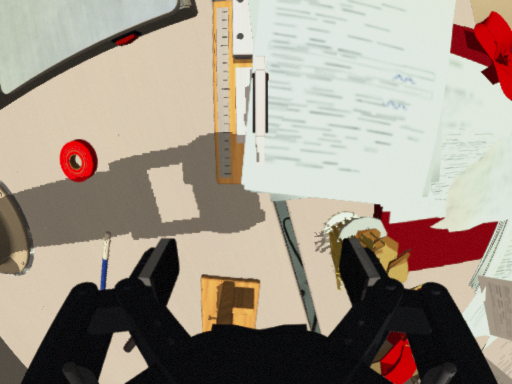

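```bash
python3 -c "
from workcell import env
env.job_done()"
```

```text
the job is handed in; nothing more can be done
```

The stop plate is off the screws and fully home in the jig's slot, and the job is handed in at about 21.5 s of the 48 s allowed. No verdict was reported.

- **Removal:** I gripped the tab, raised the plate 16 mm and drew it about 46 mm off the screw heads. A picture showed it clear of the board.
- **The paper over the jig:** A sheet at about 70 mm height appeared to cover half of the slot. I lowered an open finger through it and felt no force, so I treated it as no obstacle. The plate also met no resistance passing through it. The slot was hidden from view, so I worked out its line from the edges of the base and guide block.
- **Insertion:** The tongue entered with no noticeable side force. It met the stop within about 1 mm of where I expected, and I pushed to about 9 N along the slot and 8 N down onto the base. I then eased off, released and backed away.
- **Last checks, after release:**
  - The tab top was at 147 mm, which is what it should be standing on the base.
  - The plate body was centred at y = 178.7 mm, exactly the predicted home position, with about 5–6 mm of tongue showing against the 5 mm specified.
  - The plate was upright and within about 0.6° of the slot's direction.
  - The wrist force was back near zero with the gripper clear.
- **Not checked:** I did not measure the stapler, tape roll, tin or jar afterwards. The recorded forces stayed low outside the insertion.

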